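# Close the sharpening-stone holder on the stone

### The arm

A 6-joint arm with a two-finger parallel gripper is mounted at the origin on a cart in front of the work surface, level with it; the furniture and walls round the work are solid. World frame = base frame: x ahead of the robot, y to its left, z up, the work surface at z = 0. Lengths are in m, angles in degrees, forces in N, time in s.
With the tool pointing down it reaches from about 0.275 to 0.825 m from the base axis. Payload 5.2 kg.
Tool frame: the origin (TCP) lies on the centre line of the jaws, within the pads' length; the fingertips stand env.nose_length ahead of it and the grasp point (between the pads) lies 2 mm behind it (env.nose_length is the distance from the TCP to the fingertips, in m); z points along the fingers, y is the direction in which the jaws open and shut (so a half turn about z gives the same grasp; the last joint's range is limited). The gripper opens to 93 mm and grips with 3 to 60 N. Pads are 15 mm wide; open, the fingers measure 128 mm over their backs; the gripper's body (75 mm by 188 mm) begins 65 mm behind the grasp point.
Start: joints at [65.386, 14.817, 87.949, -0, 77.235, -11.62], TCP at [0.124, 0.536, 0.236] pointing down, gripper open.
Joint ranges: [-179.93, 179.93], [-52.35, 119.4], [10.71, 147.94], [-69.91, 249.91], [12.55, 155.21], [-178.61, 178.61]. Speed limits (degrees/s): [147.25, 147.25, 180, 180, 180, 180].

### API

Orientations are given as a 3x3 rotation matrix whose columns are the frame's x, y, z axes.
In Python, from rig import env, vision, order gives the robot as it stands. Calls block until the motion is done:
- env.goto(position, orientation): joint-space move of the TCP to a pose.
- env.line_to(position, frame=None, vel=0.15, max_force=None): straight line of the TCP; frame=None keeps the orientation; vel is the mean speed in m/s. With max_force (N) it stops when the force on the tool has changed by that much, and returns True; else False.
- env.move_joints(angles): joint-space move.
- env.gripper_to(opening): finger opening in m; the grip force is fixed at half the most; returns when the fingers have stopped.
- env.hold(seconds).
- env.solve_ik(position, orientation): joint angles nearest the present ones, or None.
- vision.get_image(name): name is "side" or "top"; returns the picture (480x640x3 uint8, red, green, blue); there is no depth.
- vision.calibration(name): a dict with "camera_matrix" (3x3 intrinsics, pixels), "rvec" (rotation vector, rad) and "tvec" (3), from world to camera coordinates, as OpenCV has them. Camera axes: x right, y down, z forward; pixel columns grow to the right and rows downward; lengths in m; the calibration is good to about 2 mm. A picture is of the moment at which its call begins. calibration takes no time and is no camera call.
A pose or a line that the arm cannot do raises env.Unreachable and nothing moves.
- order.job_done(): hands the job in, once; it reports no verdict.
Trained networks look in the newest picture that a camera, given by its name, has taken for a name from the list of things; names that differ only in an ending like _2 or _b are one class to them, and where a whole thing is asked for, a point or a joint stands for the part that bears it (a point fixed in the world has none). Each returns a list of dicts, best first, with "confidence" (0 to 1); they miss things now and then, are a little off and sometimes report something else, mostly with a low value. They report only what shows in the picture. A call takes as long as a camera call.
- vision.boxes_of(camera, query): "box" ([left, top, right, bottom] in pixels, round what is visible of it).
- vision.mark_of(camera, query): "location" ([row, column] in pixels: a listed point, or the origin of a listed thing).
Readings, each from a call of its own:
- env.read_clock(): time.
- env.read_joints(): joint angles.
- env.read_qvel(): joint speeds.
- env.read_joint_efforts(): joint torques, N m.
- env.read_tcp_pos(): TCP position.
- env.read_eef_rot(): TCP orientation.
- env.read_ft_force(): force on the tool from outside, world axes, zero at the start.
- env.read_torque(): the same for the moment, N m.
- env.read_finger_gap(): finger opening in m.
Only numpy, scipy, OpenCV 4.12 (cv2) and the standard library are available. Lean on these libraries where they do the work, as an engineer would, in place of code of your own. Each camera call takes 0.05 s, during which the arm holds its last target.

### The job

Set up the sharpening stone: lay it lengthwise on the rubber bed of the stone holder, and let go of it while the sliding end is still in its long setting. Then squeeze the two spring buttons of the sliding sleeve and push the sleeve towards the stone until both buttons pop out through the next pair of holes, so that the stone is captured between the two end stops. Feel for the click, never force the sleeve hard against its buttons, and leave the jug, timer and sauce cup where they stand.

Things in the scene. Friction and masses are not known exactly. Their poses are not given: they have to be found in the camera images.
- holder: Bridge-type sharpening-stone holder of steel, 356 mm long, 84 mm wide over its two cross feet (17 mm high); it does not shift on the table. Origin on the table under its middle; x runs along it from the fixed stop to the far foot, z up. A dark square spine 24 mm wide runs along it at z 28 to 52 mm (axis z 40). The sleeve slides on the spine.
- bed (a point): Centre of the top of the holder's flat rubber bed for the stone, 58 mm above the table. The bed is 108 mm long along the holder's x and 46 mm wide on its plate, narrower than the stone; beside it there is nothing but table, so fingers can reach down past both of the stone's long sides.
- fixed_stop (a point): Centre of the rubber face of the fixed end stop, at x -150 mm of the holder: an upright steel plate 60 mm wide, top 76 mm above the table. The stone's short end goes against it or near it.
- sleeve: Sliding sleeve: square steel tube, 30 x 30 mm in section, 112 mm long, on the spine. Origin on its axis (40 mm above the table) in the plane of its stop's rubber face; axes as the holder's, the tube runs to its +x. The stop, a plate 60 mm wide and 7 mm thick, rises at the bed end to 39 mm above the axis. At the start the stop faces are about 180 mm apart. Slides with 6 N; sides ribbed for grip.
- sleeve_top (a point): Point on the sleeve's top, above the pair of holes nearest the stop. Each side wall (2 mm thick) has three 13.5 mm holes at axis height; the buttons start in the pair nearest the stop, 45 mm from its face. The next, middle pair lies 20 to 45 mm farther from the stop: find it by feel, not by measure. With the buttons there, the 150 mm stone is captured between the stops with some play.
- button_a: Domed steel spring button, 12 mm across, on the spine's +y side. Origin at its tip; axes as the holder's. It stays at about x +75, z 40 mm of the holder and moves along y only: tip at y +19.5 mm when out, +15 pressed flush with the sleeve, +13 inside it. Spring 1.2 N out, 2 N flush. Once flush, the dome lets the sleeve ride over both buttons with a push of 12 to 18 N; pressed less, it locks.
- button_b: The same button on the -y side (tip at y -19.5 out, -15 flush, -13 inside). Pinching across the sleeve at the buttons (39 mm over the tips, 30 mm over the sleeve) presses both flush and grips the sleeve itself, which can then be pushed along while the buttons stay behind under its walls. Once they pop out the sleeve stops dead; over 20 N of push against them then is forcing.
- stone_mid (a point): Centre of the sharpening stone, a plain grey-brown block 50 (x) x 150 (y) x 26 (z) mm, about 0.32 kg, lying flat on the table at the start; its axes are the stone's.
- jug: White plastic measuring jug, 151 mm high, a bystander; origin under its middle.
- timer: Wind-up kitchen timer, 66 mm across, 53 mm high, a bystander; origin under its middle.
- ramekin: Small stainless sauce cup, 65 mm across, 37 mm high, a bystander; origin under its middle.

How it is judged:
By the outcome, as a careful person would: the job done as asked, in the order asked, and still so for the second after the job is handed in, with the robot touching nothing.
It also fails if it takes over 51 s, if anything falls off the work surface, if the arm or the gripper's body presses on something with over 40 N, if the wrist force passes 120 N, or if a joint passes its speed limit or range.

## Working session

There is one attempt and no reset: what is moved stays moved. The work goes in short steps, each a Python script; the robot and the scene stay as the last script left them, time stands still between calls to the robot, and variables do not carry over. Pictures are saved under pics/ and viewed, and the job is handed in when it is done.

```bash
ls; mkdir -p pics
cat > h.py <<'E'
import numpy as np, cv2
from rig import env, vision, order
def shot(cam,fn):
    im=vision.get_image(cam); cv2.imwrite('pics/'+fn,im[:,:,::-1]); return im
def ray(cam,row,col):
    c=vision.calibration(cam);K=np.array(c['camera_matrix']);R=cv2.Rodrigues(np.array(c['rvec'],float))[0];t=np.array(c['tvec'],float).ravel()
    d=R.T@np.linalg.solve(K,[col,row,1]);return -R.T@t,d
def onz(cam,rc,z):
    o,d=ray(cam,*rc);return o+d*(z-o[2])/d[2]
def tri(rc1,rc2):
    o1,d1=ray('side',*rc1);o2,d2=ray('top',*rc2)
    A=np.stack([d1,-d2],1);s=np.linalg.lstsq(A,o2-o1,rcond=None)[0];p,q=o1+d1*s[0],o2+d2*s[1]
    return (p+q)/2,np.linalg.norm(p-q)
def proj(cam,P):
    c=vision.calibration(cam);return cv2.projectPoints(np.array(P,float).reshape(-1,3),np.array(c['rvec'],float),np.array(c['tvec'],float),np.array(c['camera_matrix'],float),None)[0].reshape(-1,2)
E
python3 - <<'E'
from h import *
np.set_printoptions(precision=3,suppress=True)
print(env.read_clock(),env.nose_length)
Z=dict(holder=0,bed=.058,fixed_stop=None,sleeve=.04,sleeve_top=.055,button_a=.04,stone_mid=.013,jug=0,timer=0,ramekin=0)
for c in('side','top'):
    shot(c,c+'0.png'); print(c,ray(c,240,320))
    for n,z in Z.items():
        for m in vision.mark_of(c,n)[:3]:
            print(n,np.round(m['location'],1),round(m['confidence'],2),onz(c,m['location'],z if z is not None else .065))
print(env.read_clock())
E
```

```text
pics
0.0 0.017
side (array([ 0.144, -0.943,  0.709]), array([ 0.333,  0.798, -0.502]))
holder [271.3 323.6] 0.88 [0.568 0.05  0.   ]
bed [233.8 356.4] 0.58 [0.666 0.086 0.058]
fixed_stop [223.7 374.8] 0.68 [0.723 0.101 0.065]
sleeve [258.5 312.6] 0.59 [0.542 0.052 0.04 ]
sleeve [322.5 379.2] 0.28 [ 0.571 -0.208  0.04 ]
sleeve_top [260.2 296.5] 0.69 [0.498 0.037 0.055]
stone_mid [318.5 380.9] 0.88 [ 0.597 -0.169  0.013]
jug [301.  448.9] 0.73 [ 0.765 -0.158  0.   ]
timer [233.6 236.3] 0.97 [0.432 0.299 0.   ]
top (array([0.401, 0.059, 1.018]), array([ 0.181,  0.003, -0.984]))
holder [249.  320.7] 0.66 [0.569 0.06  0.   ]
bed [200.1 307.8] 0.95 [0.661 0.089 0.058]
fixed_stop [173.  300.2] 0.87 [0.717 0.105 0.065]
sleeve [257.2 325.6] 0.81 [0.545 0.05  0.04 ]
sleeve_top [279.4 334. ] 0.79 [0.498 0.033 0.055]
stone_mid [237.5 430.4] 0.82 [ 0.595 -0.174  0.013]
jug [161.  423.6] 0.93 [ 0.771 -0.167  0.   ]
timer [315.8 209.8] 0.9 [0.423 0.291 0.   ]
timer [171.7 300.7] 0.45 [0.742 0.107 0.   ]
ramekin [340.4 410.8] 0.57 [ 0.378 -0.13   0.   ]
1.1
```

View pics/top0.png

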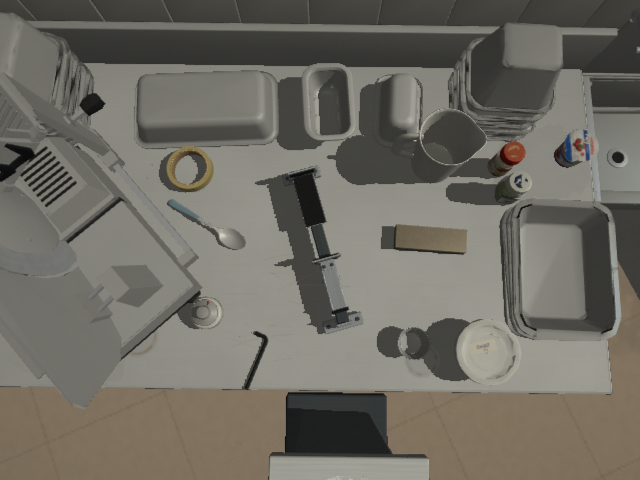

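View pics/side0.png

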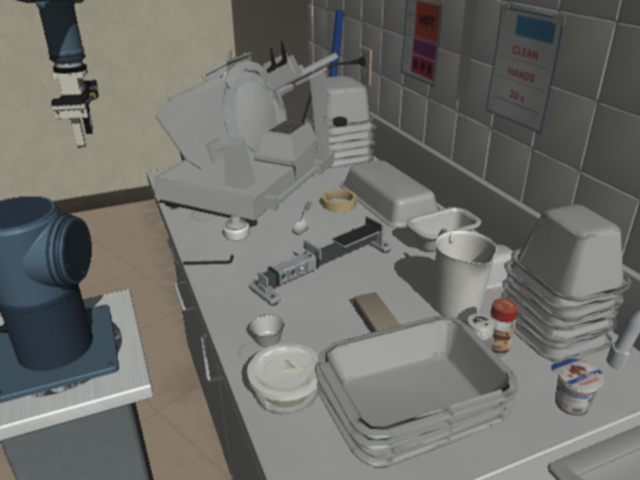

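Run:
```python
import cv2
im=cv2.imread('pics/top0.png')
cv2.imwrite('pics/zh.png',cv2.resize(im[160:340,270:380],None,fx=3.3,fy=3.3,interpolation=cv2.INTER_CUBIC))
cv2.imwrite('pics/zs.png',cv2.resize(im[215:265,385:475],None,fx=8,fy=8,interpolation=cv2.INTER_CUBIC))
```

```text
(no output)
```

View pics/zh.png

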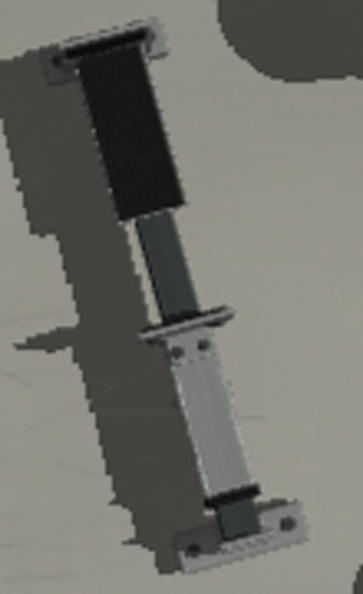

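View pics/zs.png

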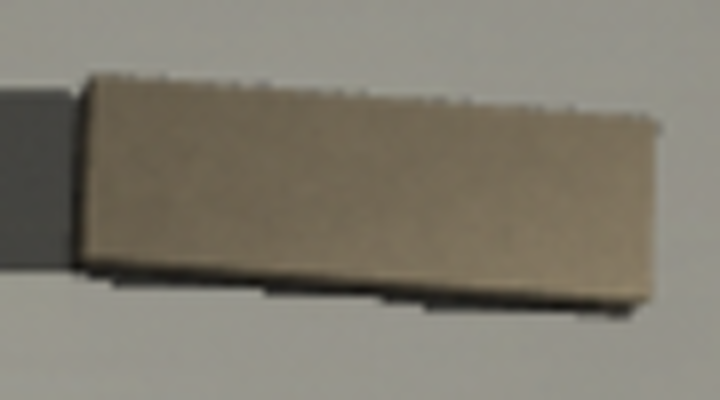

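The top picture shows the holder with its fixed stop at about (300,173) far from the robot, the sleeve stop near (325,257), and the stone lying at (430,238). I'll take poses from corner pixels and hold them against the marks.

Run:
```python
from h import *
np.set_printoptions(precision=4,suppress=True)
def P(x,y,s,ox,oy,z): return onz('top',((y+.5)/s-.5+oy,(x+.5)/s-.5+ox),z)
S=[P(x,y,8,385,215,.026) for x,y in [(92,76),(655,118),(648,298),(85,258)]]
print(np.array(S),np.mean(S,0)); 
for i in range(4): print(np.linalg.norm(S[i]-S[i-1]))
u=S[0]-S[1]+S[3]-S[2]; print('stone long ang',np.degrees(np.arctan2(u[1],u[0])))
B=[P(x,y,3.3,270,160,.058) for x,y in [(80,58),(143,45),(185,205),(121,221)]]
print('bed',np.mean(B,0),[np.linalg.norm(B[i]-B[i-1]) for i in range(4)]); u=B[3]-B[0]+B[2]-B[1];print(np.degrees(np.arctan2(u[1],u[0])))
T=[P(x,y,3.3,270,160,.055) for x,y in [(172,362),(215,350),(253,485),(207,495)]]
print('sleeve',np.mean(T,0),[np.linalg.norm(T[i]-T[i-1]) for i in range(4)]); u=T[3]-T[0]+T[2]-T[1];print(np.degrees(np.arctan2(u[1],u[0])))
c=np.mean(T,0)-np.mean(B,0);print('axis ang',np.degrees(np.arctan2(c[1],c[0])))
for n in('holder','bed','fixed_stop','sleeve','sleeve_top','stone_mid','button_a','jug'):
    vision.get_image('side');a=vision.mark_of('side',n);vision.get_image('top');b=vision.mark_of('top',n)
    if a and b: print(n,a[0]['confidence'],b[0]['confidence'],*tri(a[0]['location'],b[0]['location']))
print(env.read_clock())
```

```text
[[ 0.6201 -0.0987  0.026 ]
 [ 0.6108 -0.2476  0.026 ]
 [ 0.5625 -0.2437  0.026 ]
 [ 0.5711 -0.0961  0.026 ]] [ 0.5911 -0.1715  0.026 ]
0.04905225086809217
0.14921740941172934
0.04844378677138417
0.14788870704014112
stone long ang 86.5482202502754
bed [0.6626 0.0847 0.058 ] [np.float64(0.1088128979309128), np.float64(0.04080195471350994), np.float64(0.10726461982150759), np.float64(0.041065224872695254)]
-165.01562275903117
sleeve [0.4812 0.0331 0.055 ] [np.float64(0.0834141640422526), np.float64(0.027419548443594486), np.float64(0.08516370674526087), np.float64(0.028464879216503213)]
-164.21905353036576
axis ang -164.1228326347553
holder 0.56 0.65 [ 0.5767  0.0605 -0.0106] 0.005535280332100276
bed 0.55 0.88 [0.6651 0.0839 0.0493] 0.004554946419157528
fixed_stop 0.6 0.56 [0.7182 0.0999 0.0624] 0.002491161353811417
sleeve 0.87 0.95 [0.5405 0.0549 0.0429] 0.009116191966633914
sleeve_top 0.9 0.97 [0.5032 0.0356 0.0574] 0.007820874725491925
stone_mid 0.66 0.7 [ 0.4425 -0.1007  0.2459] 0.21332324141020723
jug 0.87 0.7 [ 0.7692 -0.17    0.005 ] 0.0017483090504969191
2.7
```

```bash
cat >> h.py <<'E'
np.set_printoptions(precision=4,suppress=True)
def Rd(a):
    a=np.radians(a);y=np.array([np.cos(a),np.sin(a),0]);z=np.array([0,0,-1.]);return np.stack([np.cross(y,z),y,z],1)
HA=-164.5
e=np.array([np.cos(np.radians(HA)),np.sin(np.radians(HA)),0]); n=np.array([-e[1],e[0],0])
E
python3 - <<'E'
from h import *
R0=env.read_eef_rot();print(R0)
for a in(-3.45,176.55):
  for p in ([.35,.1,.3],[.591,-.1715,.12],[.591,-.1715,.021]): print(a,env.solve_ik(p,Rd(a)))
for a in(-74.5,105.5):
  for p in ([.642,.0798,.15],[.642,.0798,.079],[.4995,.036,.038],[.4995,.036,.2]): print(a,env.solve_ik(p,Rd(a)))
print(env.solve_ik([.1,.38,.3],R0))
E
```

```text
[[-0.9744  0.2248 -0.    ]
 [ 0.2248  0.9744 -0.0001]
 [ 0.     -0.0001 -1.    ]]
-3.45 [ -1.7761  -7.6631 103.2627  -0.      84.4004   1.6739]
-3.45 [-26.5547  26.8153  87.2715  -0.      65.9132 -23.1047]
-3.45 [-26.5547  33.3997  92.2209  -0.      54.3793 -23.1047]
176.55 [  -1.7761   -7.6631  103.2627   -0.       84.4004 -178.3261]
176.55 [-26.5547  26.8153  87.2715  -0.      65.9132 156.8953]
176.55 [-26.5547  33.3997  92.2209  -0.      54.3793 156.8953]
-74.5 [-2.7761 28.2338 80.3307 -0.     71.4355 71.7239]
-74.5 [-2.7761 32.1213 84.6263 -0.     63.2524 71.7239]
-74.5 [ -8.66    22.8982 108.363   -0.      48.7388  65.84  ]
-74.5 [-8.66   11.3723 97.6533 -0.     70.9744 65.84  ]
105.5 [  -2.7761   28.2338   80.3307   -0.       71.4355 -108.2761]
105.5 [  -2.7761   32.1213   84.6263   -0.       63.2524 -108.2761]
105.5 [  -8.66     22.8982  108.363    -0.       48.7388 -114.16  ]
105.5 [  -8.66     11.3723   97.6533   -0.       70.9744 -114.16  ]
[ 58.8789  -4.3114 100.3583  -0.0008  83.9563 -18.1282]
```

Run:
```python
from h import *
env.goto([.1,.38,.3],env.read_eef_rot());print(env.read_clock())
env.goto([.36,.05,.3],Rd(-3.45));print(env.read_clock())
env.goto([.591,-.1715,.13],Rd(-3.45));print(env.read_clock())
shot('top','t1.png');shot('side','s1.png')
print(env.read_tcp_pos(),env.read_ft_force())
```

```text
3.4167
4.9667
6.325
[ 0.5913 -0.1706  0.1315] [-0.0545  0.1247 -0.3483]
```

View pics/s1.png

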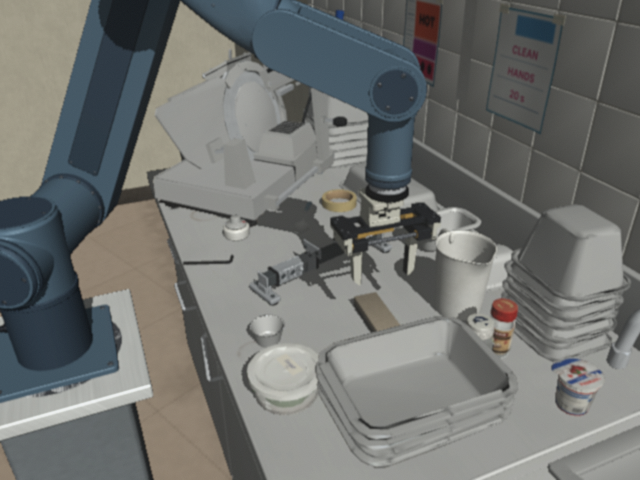

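View pics/t1.png

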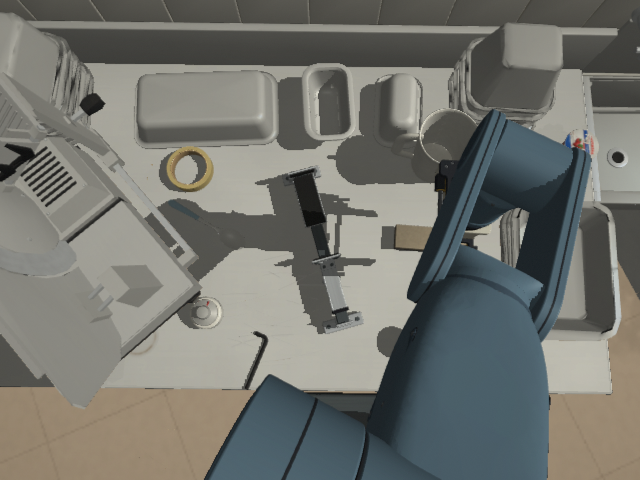

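Run:
```python
from h import *
for r,z in((166,.151),(181,0),(181,.02),(108,.151)): print(onz('top',(r,450),z))
print(env.read_clock())
```

```text
[ 0.7067 -0.1829  0.151 ]
[ 0.7251 -0.2238  0.    ]
[ 0.7188 -0.2183  0.02  ]
[ 0.8248 -0.1871  0.151 ]
6.425
```

The side view shows the gripper upright over the stone. The top view shows the gripper body's end near the jug rim, with a computed clearance of about 20 mm. I'll descend and grasp.

Run:
```python
from h import *
print(env.line_to([.5905,-.170,.021],vel=.1,max_force=8),env.read_tcp_pos())
env.gripper_to(.03);print('gap',env.read_finger_gap(),env.read_ft_force(),env.read_clock())
env.line_to([.5905,-.170,.15],vel=.15);print(env.read_finger_gap(),env.read_ft_force(),env.read_tcp_pos(),env.read_clock())
shot('side','s2.png')
```

```text
False [ 0.591  -0.1703  0.0217]
gap 0.04947690999511984 [ 0.2344 -0.3435 -0.5701] 8.4167
0.04975897305431598 [-0.379  -0.3622 -3.1044] [ 0.5897 -0.1697  0.1488] 9.425
```

View pics/s2.png

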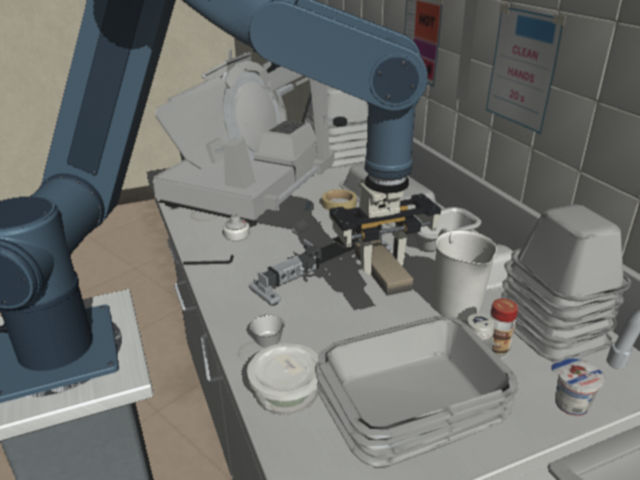

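Run:
```python
from h import *
R=Rd(HA+90)
fs=np.array([.7175,.102,0]); t=fs+82*e*1e-3; t[:2]+=-n[:2]*0  # start 4 mm short
# lateral from bed/sleeve fits
b=np.array([.6626,.0847,0]); print('lat offset of bed vs stop',(b-t)@n,(np.array([.4812,.0331,0])-t)@n)
t=t+.5*((b-t)@n)*n
print(t)
env.goto([t[0],t[1],.15],R);print(env.read_tcp_pos(),env.read_clock())
env.line_to([t[0],t[1],.105],vel=.12);print(env.read_tcp_pos(),env.read_clock(),env.read_ft_force())
shot('top','t3.png');shot('side','s3.png')
```

```text
lat offset of bed vs stop 0.001999419993812859 0.0032457099587819963
[0.6387 0.0791 0.    ]
[0.6387 0.0786 0.1496] 10.9417
[0.6388 0.0787 0.105 ] 11.4667 [-0.0982 -0.2623 -1.8919]
```

View pics/s3.png

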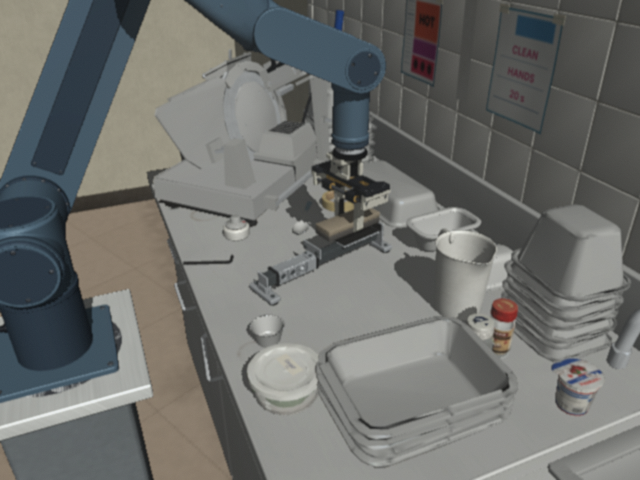

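View pics/t3.png

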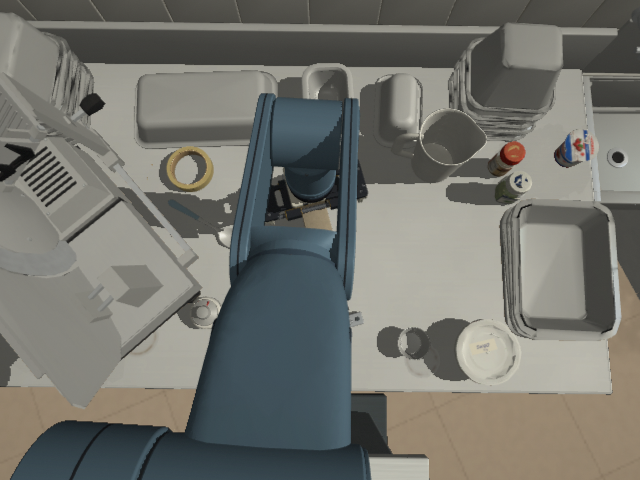

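Run:
```python
from h import *
p=env.read_tcp_pos(); t=p+.001*n
print(env.line_to([t[0],t[1],.0825],vel=.08,max_force=8),env.read_tcp_pos(),env.read_ft_force())
q=t-.014*e
hit=env.line_to([q[0],q[1],.0825],vel=.025,max_force=5);r=env.read_tcp_pos();print(hit,r,(r-t)@(-e),env.read_ft_force(),env.read_clock())
im=shot('side','s4.png');cv2.imwrite('pics/s4z.png',cv2.resize(im[190:310,240:400,::-1],None,fx=5,fy=5))
```

```text
False [0.6392 0.0779 0.0815] [ 0.0239 -0.2491 -2.7262]
True [0.6437 0.0791 0.0817] 0.0040096837341104105 [-0.3546 -0.7543 -2.8662] 12.3417
```

View pics/s4z.png

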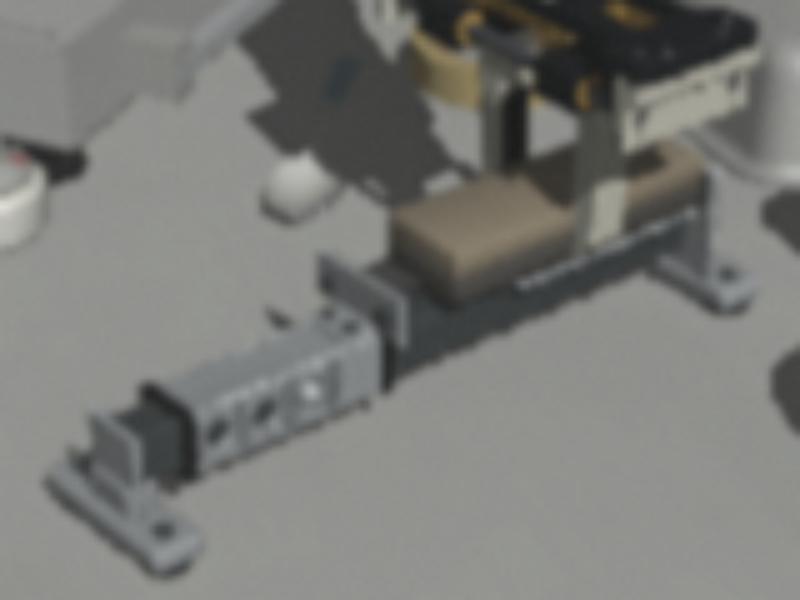

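Run:
```python
from h import *
p=env.read_tcp_pos()+.0012*e
env.line_to([p[0],p[1],.0817],vel=.02)
h=env.line_to([p[0],p[1],.074],vel=.03,max_force=4);print(h,env.read_tcp_pos(),env.read_ft_force(),env.read_clock())
env.gripper_to(.075);print(env.read_finger_gap(),env.read_ft_force(),env.read_clock())
p=env.read_tcp_pos()
env.line_to([p[0],p[1],.2],vel=.2)
q=np.array([.4995,.036,.2])
im=shot('side','s5.png');cv2.imwrite('pics/s5z.png',cv2.resize(im[190:310,240:400,::-1],None,fx=5,fy=5))
print(env.read_clock())
b=onz('side',(267.6,302.4),.04);print('button b px ->',b, b-.0195*n)
```

```text
True [0.6428 0.0789 0.0788] [-0.1601  0.7402  3.2336] 12.8667
0.07455746737832594 [ 0.5795 -0.4657  0.0101] 13.5
14.3083
button b px -> [0.5071 0.0259 0.04  ] [0.5019 0.0447 0.04  ]
```

View pics/s5z.png

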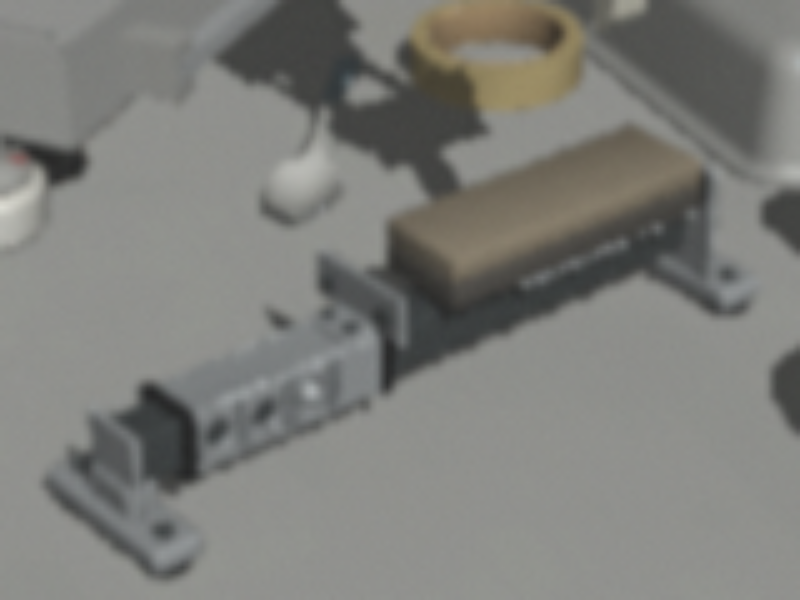

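Side view: the stone lies flat on the bed against the fixed stop (zoom 390–705), and button_b shows at (302,268). I'll step aside for a clean top view to get the sleeve's line and the button position right.

Run:
```python
from h import *
env.goto([.42,-.22,.25],Rd(HA+90));print(env.read_clock())
im=shot('top','t6.png');cv2.imwrite('pics/t6z.png',cv2.resize(im[160:340,270:380,::-1],None,fx=3.3,fy=3.3,interpolation=cv2.INTER_CUBIC))
cv2.imwrite('pics/t6y.png',cv2.resize(im[245:335,305:370,::-1],None,fx=6.5,fy=6.5,interpolation=cv2.INTER_CUBIC))
for q in('button_a','button_b','sleeve_top','stone_mid','sleeve'):
    for m in vision.mark_of('top',q)[:2]: print(q,m,onz('top',m['location'],dict(sleeve_top=.055,stone_mid=.071).get(q,.04)))
vision.get_image('side')
for q in('button_a','button_b','sleeve_top','stone_mid'):
    for m in vision.mark_of('side',q)[:2]: print('s',q,m,onz('side',m['location'],dict(sleeve_top=.055,stone_mid=.071).get(q,.04)))
print(env.read_clock())
```

```text
15.7083
sleeve_top {'location': [278.9, 335.1], 'confidence': 0.65} [0.4989 0.0306 0.055 ]
stone_mid {'location': [206.5, 310.5], 'confidence': 0.7} [0.6444 0.0824 0.071 ]
sleeve {'location': [256.8, 324.3], 'confidence': 0.83} [0.5458 0.0528 0.04  ]
s sleeve_top {'location': [263.4, 298.6], 'confidence': 0.94} [0.4974 0.0229 0.055 ]
s stone_mid {'location': [231.5, 348.6], 'confidence': 0.78} [0.644  0.0818 0.071 ]
s stone_mid {'location': [232.3, 233.8], 'confidence': 0.55} [0.3991 0.1831 0.071 ]
16.2583
```

View pics/t6z.png

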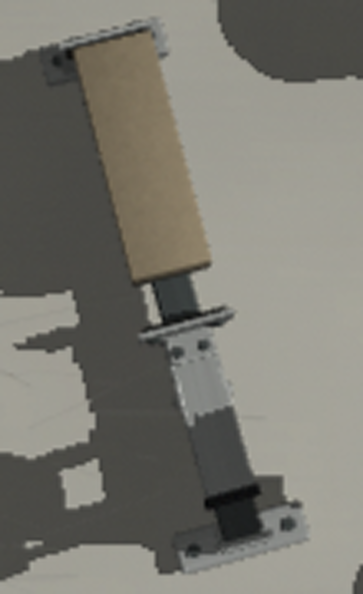

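View pics/t6y.png

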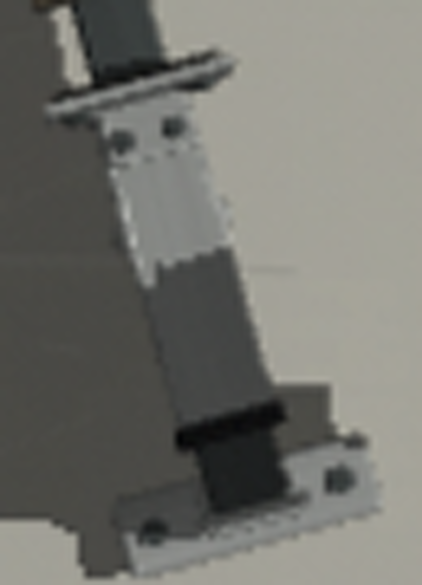

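Run:
```python
from h import *
def P(x,y,z,s=6.5,ox=305,oy=245): return onz('top',((y+.5)/s-.5+oy,(x+.5)/s-.5+ox),z)
Q=lambda x,y,z:P(x,y,z,3.3,270,160)
pts={'sl1':(P(103,120,.055)+P(192,100,.055))/2,'sl2':(P(178,425,.055)+P(268,400,.055))/2,
'bolts far':(P(153,530,.017)+P(340,478,.017))/2,'stopbolts':(P(122,141,.055)+P(174,127,.055))/2,
'stone':np.mean([Q(78,53,.084),Q(155,30,.084),Q(210,262,.084),Q(134,280,.084)],0),
'sleevestop':(P(48,110,.079)+P(235,68,.079))/2, 'stonenear':(Q(210,262,.084)+Q(134,280,.084))/2,'stonefar':(Q(78,53,.084)+Q(155,30,.084))/2}
A=np.array([.5001,.0393,0])
for k,v in pts.items(): print(k,v,'along',1e3*((v-A)@e),'lat',1e3*((v-A)@n))
```

```text
sl1 [0.534  0.0467 0.055 ] along -34.65235518497926 lat 1.9032568741381797
sl2 [0.4408 0.0225 0.055 ] along 61.6318341324076 lat 0.31416626802623954
bolts far [0.4137 0.0134 0.017 ] along 90.15564845003156 lat 1.8842632151806147
stopbolts [0.5265 0.0465 0.055 ] along -27.322277280373154 lat 0.1143212026403162
stone [0.6411 0.0765 0.084 ] along -145.77863718624414 lat 1.8037915750933882
sleevestop [0.5371 0.0489 0.079 ] along -38.25043056026768 lat 0.6313335551165737
stonenear [0.5693 0.0584 0.084 ] along -71.79481453291234 lat 0.057618844408169584
stonefar [0.7128 0.0946 0.084 ] along -219.76245983957605 lat 3.549964305778651
```

Run:
```python
from h import *
A=np.array([.5001,.0393,0])+.0015*e+.001*n
R=Rd(HA+90)
env.goto([A[0],A[1],.17],R);print(env.read_tcp_pos(),env.read_clock())
print(env.line_to([A[0],A[1],.038],vel=.12,max_force=6),env.read_tcp_pos(),env.read_ft_force(),env.read_clock())
env.gripper_to(.035)
f=env.read_ft_force();print('gap',env.read_finger_gap(),'F along',f@e,'lat',f@n,f,env.read_clock())
im=shot('side','s7.png');cv2.imwrite('pics/s7z.png',cv2.resize(im[190:310,240:400,::-1],None,fx=5,fy=5))
```

```text
[0.4993 0.0371 0.1704] 17.35
False [0.4995 0.0378 0.0386] [-0.1515 -0.5152 -0.0273] 18.6
gap 0.03481381774570689 F along -0.00580850103715914 lat -1.0187280117322437 [-0.2666  0.9832  1.5948] 19.4167
```

View pics/s7z.png

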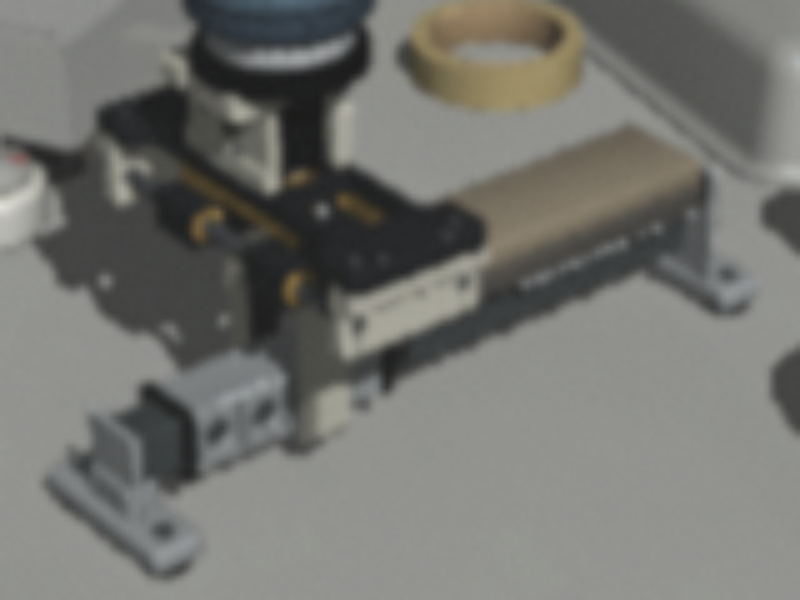

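Run:
```python
from h import *
env.gripper_to(.022)
f=env.read_ft_force();p=env.read_tcp_pos();print('gap',env.read_finger_gap(),'F along',f@e,'lat',f@n,f,env.read_torque(),p,env.read_clock())
if abs(f@n)>3:
    for i in range(3):
        s=np.sign(f@n)*.0007
        p=p+s*n; env.line_to([p[0],p[1],.038],vel=.02)
        f=env.read_ft_force();print('F along',f@e,'lat',f@n,f[2],env.read_tcp_pos())
        if abs(f@n)<4: break
print(env.read_finger_gap(),env.read_clock())
```

```text
gap 0.02987013696820034 F along -1.695062759743255 lat -5.615049972017906 [0.1329 5.8638 2.2292] [0.8476 0.1797 0.0946] [0.4987 0.0387 0.038 ] 19.7333
F along 0.38531328023086164 lat 3.5638327202720603 0.3826274913361791 [0.4987 0.0388 0.038 ]
0.02951013882324773 19.9833
```

```bash
cat >> h.py <<'E'
def push(d,v,mf):
    p=env.read_tcp_pos();q=p-d*e
    h=env.line_to([q[0],q[1],.038],vel=v,max_force=mf)
    r=env.read_tcp_pos();f=env.read_ft_force()
    print('hit',h,'moved mm',(r-p)@(-e)*1e3,'along(res)',f@e,'lat',f@n,'z',f[2],'gap',env.read_finger_gap(),'t',env.read_clock());return h
E
python3 - <<'E'
from h import *
for i in range(5):
    if push(.002,.015,20): break
E
```

```text
hit False moved mm 0.34116423720143385 along(res) 6.65957817911999 lat 3.156365217142974 z 6.037212951598389 gap 0.02981555442705315 t 20.275
hit False moved mm -0.004524684249927419 along(res) 7.911185282943727 lat 3.5282791274201526 z 6.365515941283189 gap 0.0301073825283736 t 20.525
hit False moved mm -0.02744643454194122 along(res) 7.1797314915272565 lat 2.9526608132378165 z 5.901536295866189 gap 0.02987010800108075 t 20.775
hit False moved mm 0.0401303223422751 along(res) 7.671193949343087 lat 2.010989097996467 z 6.277568010112125 gap 0.02965403006010125 t 21.025
hit False moved mm -0.01635197387487746 along(res) 7.423944202455803 lat 2.597746065427763 z 6.872913440423702 gap 0.029933720375885303 t 21.275
```

Run:
```python
from h import *
push(.009,.015,13)
```

```text
hit False moved mm 6.53237780353862 along(res) 8.794826016360041 lat 2.3865058492064706 z 7.7261608675826 gap 0.029825600948067427 t 21.8917
```

Run:
```python
from h import *
push(.010,.015,8)
im=shot('side','s8.png');cv2.imwrite('pics/s8z.png',cv2.resize(im[190:310,240:400,::-1],None,fx=5,fy=5))
```

```text
hit False moved mm 7.8995825943617515 along(res) 8.535716554972497 lat 1.3893034621497178 z 7.194617555541982 gap 0.029863311885836852 t 22.5417
```

View pics/s8z.png

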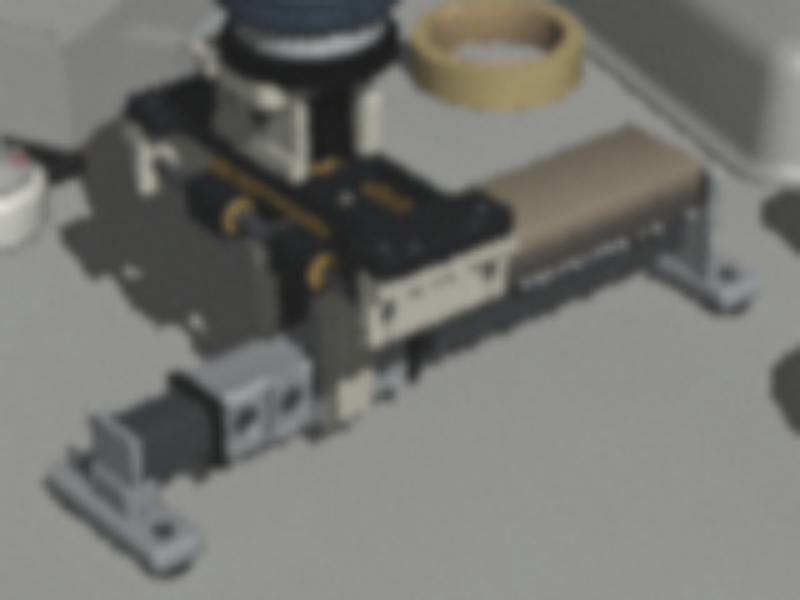

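The sleeve has travelled with the gripper: its rear end went from zoom x 195 to 222 and the middle hole is now at (290,398). I'll keep going with a tight force limit.

Run:
```python
from h import *
for i in range(4):
    if push(.008,.012,6.5): break
im=shot('side','s9.png');cv2.imwrite('pics/s9z.png',cv2.resize(im[190:310,240:400,::-1],None,fx=5,fy=5))
```

```text
hit False moved mm 6.7795378157742965 along(res) 4.693776926543642 lat 0.9271774442014409 z 3.776775943490205 gap 0.02963900896724547 t 23.225
hit True moved mm 4.239762253143175 along(res) 1.2476669976512693 lat 1.223018874064033 z 5.484554527680492 gap 0.029700869666253772 t 23.675
```

View pics/s9z.png

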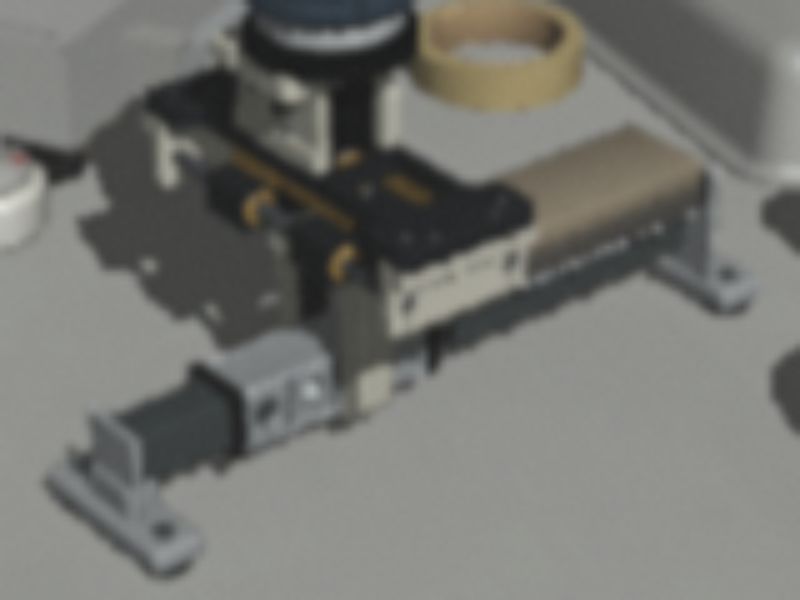

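Run:
```python
from h import *
push(.004,.012,10)
p=env.read_tcp_pos()+.002*e
env.line_to([p[0],p[1],.038],vel=.02);f=env.read_ft_force();print('back',env.read_tcp_pos(),f@e,f@n)
```

```text
hit True moved mm -0.026011961521695562 along(res) 2.5982667408719795 lat 0.16586639969251157 z 4.424018190280149 gap 0.029669843537294037 t 24.0167
back [0.5228 0.0458 0.038 ] -4.641542276715397 -0.8581171427732425
```

Dead stop: a push of about 10 N gave no movement. Next I'll release, retreat and check both sides.

Run:
```python
from h import *
env.gripper_to(.075);p=env.read_tcp_pos();print(env.read_finger_gap(),env.read_ft_force())
env.line_to([p[0],p[1],.2],vel=.18)
env.goto([.42,-.22,.25],Rd(HA+90));print(env.read_clock())
im=shot('side','s10.png');a=cv2.resize(im[190:310,240:400,::-1],None,fx=5,fy=5,interpolation=cv2.INTER_CUBIC);cv2.imwrite('pics/s10z.png',a)
im=shot('top','t10.png');cv2.imwrite('pics/t10z.png',cv2.resize(im[160:340,270:380,::-1],None,fx=3.3,fy=3.3,interpolation=cv2.INTER_CUBIC))
for q in('jug','timer','ramekin'):
    for m in vision.mark_of('top',q)[:1]: print(q,m['location'],m['confidence'])
```

```text
0.07521635947810698 [-0.827   0.7947 -0.1176]
27.3083
jug [162.0, 422.0] 0.89
timer [314.3, 210.4] 0.55
ramekin [341.5, 409.7] 0.74
```

View pics/s10z.png

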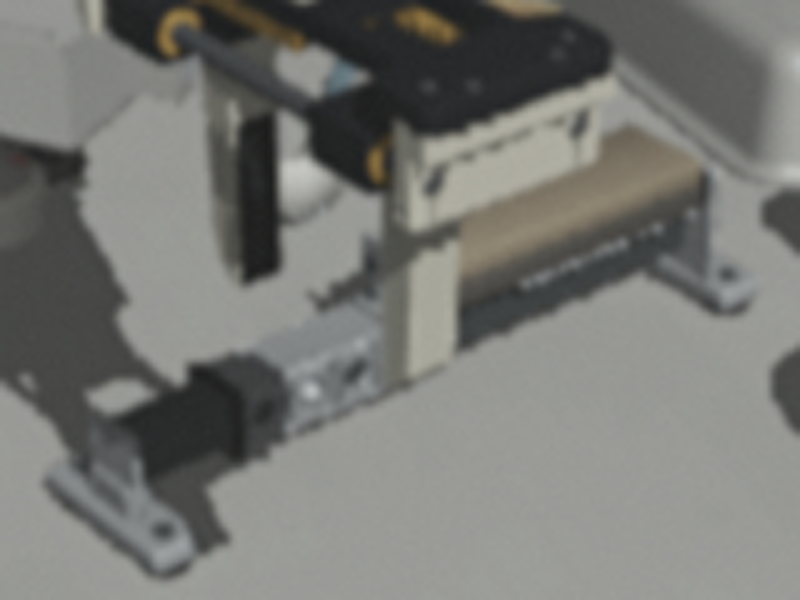

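View pics/t10z.png

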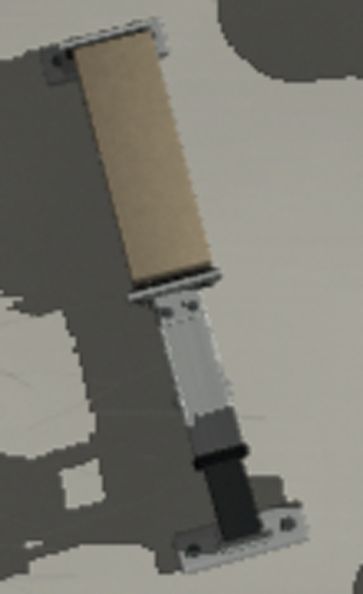

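Run:
```python
import cv2
a=cv2.imread('pics/t0.png') if 0 else cv2.imread('pics/top0.png');b=cv2.imread('pics/t10.png')
f=lambda i:cv2.resize(i[240:310,305:355],None,fx=7.5,fy=7.5,interpolation=cv2.INTER_CUBIC)
import numpy as np;cv2.imwrite('pics/cmp.png',np.hstack([f(a),f(b)]))
from h import *
for P in ([.4995,.037,.04]+.0195*n,[.4995,.037,.04]-.0195*n): q=proj('top',P)[0];print(q,(q-[305,240])*7.5)
```

```text
[340.9249 276.8673] [269.437  276.5046]
[322.5157 281.7007] [131.3678 312.7555]
```

View pics/cmp.png

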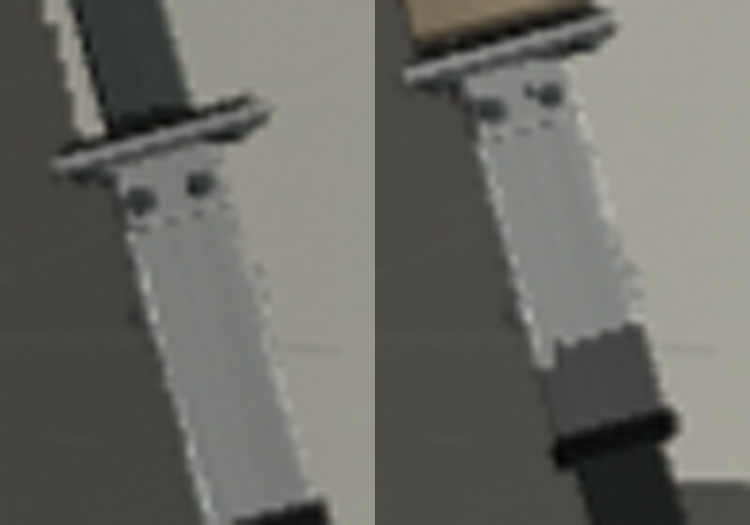

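Before and after, a button sticks out on each side of the sleeve: left at crop (135,312) then (512,312), right at (262,285) then (637,280). So both have popped out again, and the stone sits between the stops.

Run:
```python
from h import *
print(env.read_ft_force(),env.read_clock()); order.job_done(); print(env.read_clock())
```

```text
[-0.364  -0.3836  0.5329] 27.5583
the job is handed in; nothing more can be done
the job is handed in; nothing more can be done
```

The stone is on the holder, captured between the two end stops, and I handed the job in at about 27.6 s of the 51 s allowed.

- **Stone:** I gripped it across its 50 mm width and touched it lightly to the fixed stop. I backed off about 1 mm, set it on the bed and released it while the sleeve was still in its long setting.
- **Sleeve:** I pinched both buttons flush (the finger gap read 29.9 mm) and pushed the sleeve about 26 mm towards the stone. The buttons then popped out and the sleeve stopped dead. The stepwise readings during the push stayed at or below about 9 N. A second push, limited to about 10 N, did not move it, so I never forced it.
- **Last checks:** The top view shows a button sticking out on each side of the sleeve; the side view shows the near one in the middle hole. The stone lies flat between the stops. The jug, timer and ramekin marks are within about 2 pixels of where they were at the start. The gripper was clear of everything, with about 0.7 N read at the wrist.
- **Disagreements:** Estimates of the button position differed by several millimetres between the two cameras and the contact with the stop. The detector never reported a button in any call. I used a compromise position, and closing the jaws on the sleeve showed only a small sideways force of about 6 N, which I corrected.

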